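# Stroke the speed strip of a bench fermenter console

### The arm

A 6-joint arm with a two-finger parallel gripper is mounted at the origin on the work surface. World frame = base frame: x ahead of the robot, y to its left, z up, the work surface at z = 0. Lengths are in m, angles in degrees, forces in N, time in s.
With the tool pointing down it reaches from about 0.25 to 0.725 m from the base axis. Payload 9.7 kg.
Tool frame: the origin (TCP) lies at the very end of the fingers, on their centre line; the grasp point (between the pads) lies 19 mm behind it (bot.grip_depth is the distance from the TCP to the grasp point, in m); z points along the fingers, y is the direction in which the jaws open and shut (so a half turn about z gives the same grasp; the last joint's range is limited). The gripper opens to 85 mm and grips with 20 to 120 N. Pads are 22 mm wide; open, the fingers measure 114 mm over their backs; the gripper's body (76 mm by 85 mm) begins 54 mm behind the grasp point. The pads swing forward as they close: fully open they stand 13 mm farther back than shut.
Start: joints at [-64.973, 4.979, 10.078, 95.1, 0, 90], TCP at [0.233, -0.498, 0.231] pointing down, gripper open.
Joint ranges: [-179.16, 179.16], [-48.56, 103.87], [-65.8, 70.77], [-126.05, 130.52], [-82.76, 87.17], [-180, 180]. Speed limits (degrees/s): [127.2, 127.2, 147.25, 180, 180, 180].

### API

Orientations are given as [roll, pitch, yaw] about the fixed x, y, z axes, in that order (R = Rz(yaw) Ry(pitch) Rx(roll)).
In Python, from workcell import bot, viewer gives the robot as it stands.
- The arm moves only by the tool arm_command, never from a script. Its argument "motion" is a list of rows, each a list of 3 entries, a list of its own where there are three numbers: the opening, from 0 (shut) to 1 (fully open), then the shift along the tool's x, y, z in units of 60 mm (1.0 is 60 mm), then the turn, a rotation vector about the tool's x, y, z in units of 6 degrees (1.0 is 6 degrees). A call has 1 to 12 rows; each row shifts and turns the commanded pose from where the row before left it, along the tool's axes as they then stand; what a row does not reach is not made up. A row lasts 1/8 s, in which the tool goes at most 62.5 mm and 10.7 degrees, less where a joint would pass 70% of its speed; a pose out of reach is approached as far as the arm can. A call is refused whole if a number of a shift passes 1 or a number of a turn 1, either way. A call with a gripper value outside its range is refused whole. The fingers move at their own pace and stop on an object; "newtons" is the grip in N (left out, the last holds). Time passes only in rows, so rows that do not move let the fingers close. It gives the time, the measured TCP pose, the force and the opening at its end, in the units of the state.
- bot.get_obs(): the state, without advancing time (a new reading comes with each control period).
- viewer.camera(name): name is "scene" or "top"; returns the picture (400x640x3 uint8, blue, green, red); there is no depth.
- viewer.calibration(name): a dict with "fx", "fy", "cx", "cy" (pixels), "T" (4x4, takes a point from camera to world coordinates). Camera axes: x right, y down, z forward; pixel columns grow to the right and rows downward; lengths in m; the calibration is good to about 2 mm. A picture is of the moment at which its call begins. calibration takes no time and is no camera call.
- bot.job_done(): hands the job in, once; it reports no verdict.
The state is a dict: "time": time; "q": joint angles; "qd": joint speeds; "joint_efforts": joint torques, N m; "ee_pos": TCP position; "tcp_rot": TCP orientation; "wrist_force": force on the tool from outside, world axes, zero at the start; "torque": the same for the moment, N m; "opening": finger opening in m.
Only numpy, scipy, OpenCV 4.12 (cv2) and the standard library are available. Lean on these libraries where they do the work, as an engineer would, in place of code of your own. Each camera call takes 0.05 s, during which the arm holds its last target.

### The job

With the fingers closed together, bring the stirrer up to full speed: set the fingertips down on the narrow end of the horseshoe-shaped sprung strip and run them along it, all the way round to the broad end, in one unbroken stroke, pressing it down a little but never to its bottom stop. Finish while holding there: the program ends with the fingertips still lightly pressing on the broad end's last sixth of the strip. Leave the stop button, the steel plug, the bottle and the beaker alone.

Things in the scene. Friction and masses are not known exactly. Their poses are not given: they have to be found in the camera images.
- console: The stirrer's control console, fixed: a level square white box 260 x 260 mm with a flat black top panel 46 mm above the bench. Origin: centre of its underside; z up. On it stands a horseshoe-shaped aluminium strip, centreline an arc of 85 mm radius about the origin's vertical, from +110 deg (narrow end) through 0 (console +x) to -110 deg (broad end), anticlockwise from above.
- strip (a joint): How far the strip is pressed down (m): 0 at rest, 0.008 at its bottom stop. It goes straight down as one piece wherever pressed; sprung, about 2 N to begin to move, 6 N at the stop. At rest its flat, level, continuous top is 60 mm above the bench, 14 mm above the panel; its width grows steadily from 12 mm (narrow end) to 38 mm (broad end).
- narrow_end (a point): Middle of the strip's top at the very edge of the narrow end (start of the stroke).
- broad_end (a point): Middle of the strip's top at the very edge of the broad end (finish of the stroke).
- stop (a joint): Travel of the mushroom stop button in the middle of the horseshoe, on the console's axis (m): 0 up, 0.006 pressed. Button of 36 mm diameter in a round housing 52 mm wide; its top is 22 mm above the panel. Not to be pressed.
- plug: Loose turned steel port plug, 24 mm diameter, 36 mm high, standing on the console's panel in the open mouth of the horseshoe. Origin: centre of its underside. Not part of the job.
- reagent: Loose capped amber bottle, 56 mm diameter, 110 mm high, on the bench beside the console. Origin: centre of its underside. Not part of the job.
- beaker: Loose open glass beaker, 64 mm diameter, 80 mm high, on the bench beside the console. Origin: centre of its underside. Not part of the job.
- seg1: Part 1 of 6 of the strip, counted from the narrow end: 54 mm of arc, marked off by white ticks on the panel just outside it. Origin: middle of its top surface, on the centreline; x axis outward from the horseshoe's centre, z up. All six parts are rigidly joined, tops flush.
- seg2: Part 2 of 6 of the strip, counted from the narrow end: 54 mm of arc, marked off by white ticks on the panel just outside it. Origin: middle of its top surface, on the centreline; x axis outward from the horseshoe's centre, z up. All six parts are rigidly joined, tops flush.
- seg3: Part 3 of 6 of the strip, counted from the narrow end: 54 mm of arc, marked off by white ticks on the panel just outside it. Origin: middle of its top surface, on the centreline; x axis outward from the horseshoe's centre, z up. All six parts are rigidly joined, tops flush.
- seg4: Part 4 of 6 of the strip, counted from the narrow end: 54 mm of arc, marked off by white ticks on the panel just outside it. Origin: middle of its top surface, on the centreline; x axis outward from the horseshoe's centre, z up. All six parts are rigidly joined, tops flush.
- seg5: Part 5 of 6 of the strip, counted from the narrow end: 54 mm of arc, marked off by white ticks on the panel just outside it. Origin: middle of its top surface, on the centreline; x axis outward from the horseshoe's centre, z up. All six parts are rigidly joined, tops flush.
- seg6: Part 6 of 6 of the strip, counted from the narrow end: 54 mm of arc, marked off by white ticks on the panel just outside it. Origin: middle of its top surface, on the centreline; x axis outward from the horseshoe's centre, z up. All six parts are rigidly joined, tops flush.

How it is judged:
By the outcome, as a careful person would: the job done as asked, in the order asked, and still so for the second after the job is handed in, while the arm keeps its last pose, push and grip.
It also fails if it takes over 54 s, if anything falls off the work surface, if the arm or the gripper's body presses on something with over 40 N, if the wrist force passes 120 N, or if a joint passes its speed limit or range.

## Working session

There is one attempt and no reset: what is moved stays moved. The work goes in short steps, Python scripts to look and compute and a tool call to move; the robot and the scene stay as the last step left them, time stands still between calls to the robot, and variables do not carry over. Pictures are saved under pics/ and viewed, and the job is handed in when it is done.

Besides the shell and the picture viewer there is one more tool, called after "Call:" as name(argument=value, ...) on one line, values as JSON. arm_command: Moves the arm, as the interface text tells. Its arguments: {"type":"object","properties":{"motion":{"type":"array"},"newtons":{"type":"number"}},"required":["motion"]}

```bash
mkdir -p pics; ls
python3 - <<'E'
from workcell import bot, viewer
import cv2
for n in("scene","top"):
    cv2.imwrite(f"pics/{n}0.png",viewer.camera(n)); c=viewer.calibration(n); print(n,c)
print(bot.get_obs())
E
```

```text
pics
scene {'fx': 431.3516728358714, 'fy': 431.3516728358714, 'cx': 325.75700646851163, 'cy': 199.06515282433145, 'T': array([[-0.43500408,  0.73656493, -0.51792234,  1.0076533 ],
       [ 0.90038331,  0.36158417, -0.24200577,  0.27448002],
       [ 0.00901956, -0.57160213, -0.82048136,  0.73315171],
       [ 0.        ,  0.        ,  0.        ,  1.        ]])}
top {'fx': 405.3444621174751, 'fy': 405.3444621174751, 'cx': 319.4892807218296, 'cy': 203.87896067822453, 'T': array([[ 0.00861012, -0.98471961,  0.17393432,  0.46934514],
       [-0.99996167, -0.00820281,  0.00306047,  0.06570806],
       [-0.00158696, -0.173954  , -0.9847525 ,  0.93818935],
       [ 0.        ,  0.        ,  0.        ,  1.        ]])}
{'time': 0.1, 'q': array([-6.49715311e+01,  5.00758906e+00,  1.00389792e+01,  9.51002708e+01,
       -4.14430783e-04,  8.99988737e+01]), 'qd': array([-0.01996693, -0.09639095,  0.14492175,  0.03226099,  0.08512441,
        0.02271398]), 'joint_efforts': array([ 1.84475255e-03, -5.21561229e+01,  4.65653837e+01,  1.60939875e-02,
        5.69144049e-05, -4.26060424e-06]), 'ee_pos': array([ 0.2325963 , -0.49816286,  0.23065729]), 'tcp_rot': array([-1.79931119e+02,  4.13076406e-04,  2.50295958e+01]), 'wrist_force': array([-0.44228007,  0.52271255, -0.10061345]), 'torque': array([-0.00930876, -0.01884477, -0.01393718]), 'opening': 0.08560512817633431}
```

View pics/top0.png

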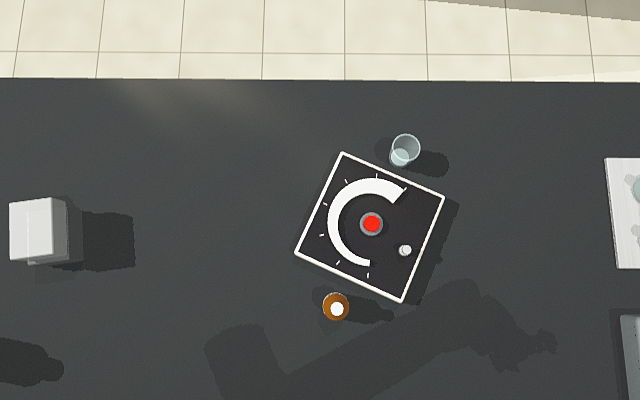

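View pics/scene0.png

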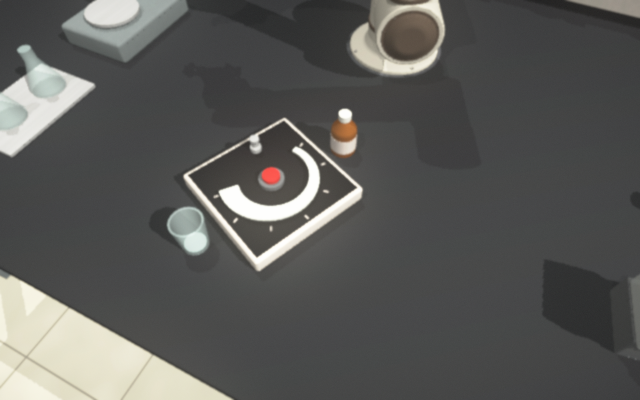

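```bash
cat > h.py <<'E'
import numpy as np, cv2
from workcell import bot, viewer
def proj(n,P):
    c=viewer.calibration(n);T=c["T"];p=(np.asarray(P)-T[:3,3])@T[:3,:3]
    return np.stack([c["fx"]*p[:,0]/p[:,2]+c["cx"],c["fy"]*p[:,1]/p[:,2]+c["cy"]],1)
def unproj(n,uv,z):
    c=viewer.calibration(n);T=c["T"];u,v=np.asarray(uv,float).T
    d=np.stack([(u-c["cx"])/c["fx"],(v-c["cy"])/c["fy"],np.ones_like(u)],1)@T[:3,:3].T
    return T[:3,3]+d*((z-T[2,3])/d[:,2])[:,None]
def strip(pose,m=200,hw=0):
    x,y,th=pose;a=np.radians(np.linspace(110,-110,m));w=np.linspace(.006,.019,m)*hw
    r=.085+w
    return np.stack([x+r*np.cos(a+th),y+r*np.sin(a+th),0*a+.06],1)
E
python3 - <<'E'
from h import *
from scipy.optimize import minimize
masks={}
for n,box in(("top",(300,140,445,300)),("scene",(190,125,360,250))):
    im=cv2.imread(f"pics/{n}0.png"); g=im.min(2); 
    m=(g>150).astype(np.uint8); k,l,s,c=cv2.connectedComponentsWithStats(m)
    seed={"top":(334,225),"scene":(275,210)}[n]; L=l[seed[1],seed[0]]; print(n,L,s[L],g[seed[1],seed[0]])
    masks[n]=(l==L).astype(np.uint8)
def poly(n,p):
    P=np.vstack([strip(p,hw=1),strip(p,hw=-1)[::-1]]);return proj(n,P)
def cost(p,ns=("top","scene")):
    c=0
    for n in ns:
        m=np.zeros((1600,2560),np.uint8);cv2.fillPoly(m,[np.round((poly(n,p)*4+1.5)).astype(int)],255)
        m=cv2.resize(m,(640,400),interpolation=cv2.INTER_AREA)/255.
        c+=abs(m-masks[n]).sum()
    return c
c0=unproj("top",[(341,152),(444,197),(402,302),(295,254)],.046)
print(c0, [np.linalg.norm(c0[i]-c0[i-1]) for i in range(4)]); ctr=c0.mean(0)
cs=unproj("scene",[(285,120),(361,189),(258,265),(185,180)],.046);print("scene ctr",cs.mean(0),[np.linalg.norm(cs[i]-cs[i-1]) for i in range(4)])
ths=np.radians(np.arange(0,360,10));th=min(ths,key=lambda t:cost((ctr[0],ctr[1],t)))
for ns in(("top",),("scene",),("top","scene")):
    r=minimize(cost,(ctr[0],ctr[1],th),args=(ns,),method="Nelder-Mead",options=dict(initial_simplex=np.array([[ctr[0],ctr[1],th]]*4)+np.vstack([np.zeros(3),np.diag([.01,.01,.1])]),xatol=1e-5))
    print(ns,r.x,np.degrees(r.x[2]),r.fun)
for n in masks:
    im=cv2.imread(f"pics/{n}0.png");b={"top":(285,130,160,180),"scene":(150,95,220,175)}[n]
    s=5 if n=="top" else 3.6
    s=min(800/b[2],600/b[3]);s=int(s)
    o=cv2.resize(im[b[1]:b[1]+b[3],b[0]:b[0]+b[2]],None,fx=s,fy=s,interpolation=cv2.INTER_CUBIC)
    q=((poly(n,r.x)-b[:2]+.5)*s).astype(int);cv2.polylines(o,[q],True,(0,0,255),1)
    cv2.imwrite(f"pics/fit_{n}.png",o)
E
```

```text
top 16 [ 327  173   80   93 1774] 244
scene 9 [ 219  147  101   74 2150] 254
[[ 0.74780106  0.02033229  0.046     ]
 [ 0.64490639 -0.21037284  0.046     ]
 [ 0.41490059 -0.1101567   0.046     ]
 [ 0.51514704  0.12109256  0.046     ]] [np.float64(0.25353604419121817), np.float64(0.2526107148783593), np.float64(0.25089029913911975), np.float64(0.2520427944944676)]
scene ctr [ 0.58781121 -0.03826708  0.046     ] [np.float64(0.2545618471476418), np.float64(0.24777108395363193), np.float64(0.25118453753456843), np.float64(0.24691473640975758)]
('top',) [ 0.58224353 -0.04470674  1.14538251] 65.62558381816115 107.74901960784314
('scene',) [ 0.58232009 -0.04450367  1.14247827] 65.45918312798248 274.8627450980392
('top', 'scene') [ 0.58223988 -0.04467001  1.14461599] 65.5816653012291 385.235294117647
```

View pics/fit_top.png

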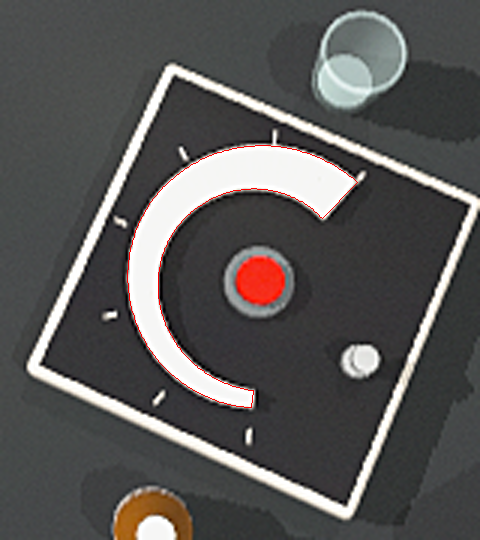

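View pics/fit_scene.png

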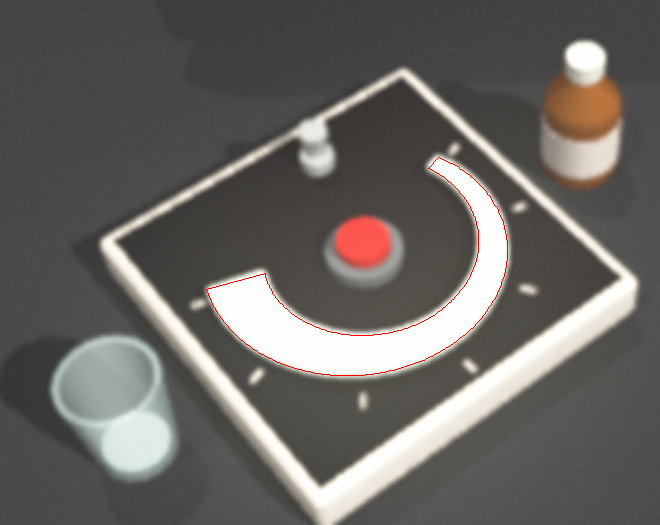

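```bash
cat >> h.py <<'E'
from scipy.spatial.transform import Rotation as Ro
POSE=(.5822,-.0447,np.radians(65.6))
def pt(a,z=.06):
    t=np.radians(a)+POSE[2];return np.array([POSE[0]+.085*np.cos(t),POSE[1]+.085*np.sin(t),z])
def st():
    o=bot.get_obs();R=Ro.from_euler("xyz",o["tcp_rot"],degrees=True).as_matrix()
    print("t",round(o["time"],3),"p",o["ee_pos"].round(4),"rpy",o["tcp_rot"].round(2),"F",o["wrist_force"].round(2),"op",round(o["opening"],4),"q",o["q"].round(1));return o,R
def rel(o,R,p): return ((np.asarray(p)-o["ee_pos"])@R/.06).round(3)
E
python3 - <<'E'
from h import *
o,R=st(); print(R.round(4)); t=pt(107,.11); print(pt(107),pt(-106),rel(o,R,t))
print("plug",unproj("top",[(405.5,249)],.082), unproj("top",[(336.5,309)],.11),unproj("top",[(405,146)],.08))
E
```

```text
t 0.1 p [ 0.2326 -0.4982  0.2307] rpy [-179.93    0.     25.03] F [-0.44  0.52 -0.1 ] op 0.0856 q [-65.    5.   10.   95.1  -0.   90. ]
[[ 9.061e-01  4.231e-01 -5.000e-04]
 [ 4.231e-01 -9.061e-01  1.100e-03]
 [-0.000e+00 -1.200e-03 -1.000e+00]]
[ 0.49790795 -0.03375237  0.06      ] [ 0.64693076 -0.09979019  0.06      ] [ 7.281 -5.14   2.017]
plug [[ 0.52572839 -0.11332544  0.082     ]] [[0.40414776 0.03271395 0.11      ]] [[ 0.75207967 -0.1190394   0.08      ]]
```

Call:
arm_command(motion=[[0, [0.3, -0.2, 0], [0, 0, 0]], [0, [0.6, -0.44, 0], [0, 0, 0]], [0, [0.7, -0.5, 0], [0, 0, 0]], [0, [0.7, -0.5, 0], [0, 0, 0]], [0, [0.7, -0.5, 0], [0, 0, 0]], [0, [0.7, -0.5, 0], [0, 0, 0]], [0, [0.7, -0.5, 0], [0, 0, 0]], [0, [0.7, -0.5, 0], [0, 0, 0]], [0, [0.7, -0.5, 0], [0, 0, 0]], [0, [0.7, -0.5, 0], [0, 0, 0]], [0, [0.5, -0.3, 0], [0, 0, 0]], [0, [0.28, 0, 0], [0, 0, 0]]], newtons=30)

```text
time: 1.6
ee_pos: [0.5033, -0.0427, 0.2312]
tcp_rot: [-180.0, 0.0, 25.2]
wrist_force: [0.3, 0.2, -0.5]
opening: -0.0
```

Run:
```python
from h import *
o,R=st(); print(rel(o,R,pt(107,.1)))
```

```text
t 1.6 p [ 0.5033 -0.0427  0.2312] rpy [-1.7998e+02  1.0000e-02  2.5200e+01] F [ 0.29  0.19 -0.5 ] op -0.0 q [ -4.9  -1.2   3.8  94.9   0.  149.9]
[-0.017 -0.172  2.187]
```

Descend to z≈0.10 above the narrow end and look.

Call:
arm_command(motion=[[0, [0, -0.1, 0.4], [0, 0, 0]], [0, [0, -0.07, 0.6], [0, 0, 0]], [0, [-0.02, 0, 0.6], [0, 0, 0]], [0, [0, 0, 0.4], [0, 0, 0]], [0, [0, 0, 0.18], [0, 0, 0]], [0, [0, 0, 0], [0, 0, 0]], [0, [0, 0, 0], [0, 0, 0]]])

```text
time: 2.48
ee_pos: [0.4982, -0.0364, 0.1017]
tcp_rot: [180.0, -0.1, 25.0]
wrist_force: [-0.1, 0.1, 0.3]
opening: 0.0002
```

Run:
```python
from h import *
o,R=st(); print(rel(o,R,pt(107,.07)))
im=viewer.camera("scene")[95:270,150:370]; cv2.imwrite("pics/s1.png",cv2.resize(im,None,fx=3,fy=3,interpolation=cv2.INTER_CUBIC))
print((proj("scene",[o["ee_pos"]])-[150,95])*3)
```

```text
t 2.475 p [ 0.4982 -0.0364  0.1017] rpy [ 1.7996e+02 -8.0000e-02  2.5010e+01] F [-0.09  0.09  0.25] op 0.0002 q [ -4.2  -2.6 -11.9  80.6   0.  150.8]
[ 0.013 -0.043  0.528]
[[430.62719262 120.95262941]]
```

View pics/s1.png

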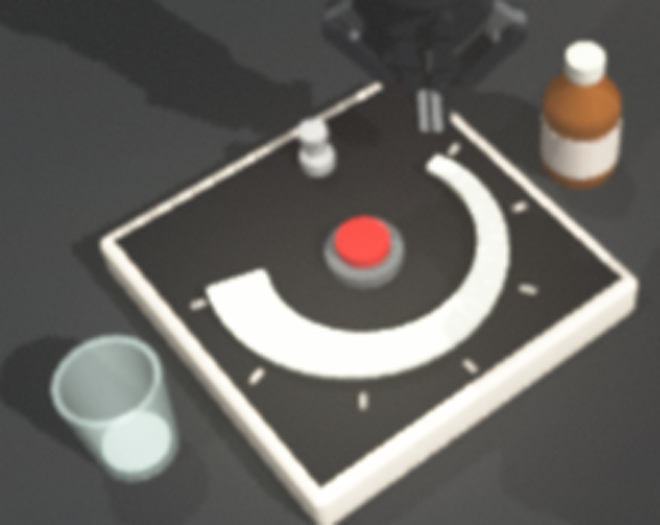

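Call:
arm_command(motion=[[0, [0.01, -0.04, 0.3], [0, 0, 0]], [0, [0, 0, 0.25], [0, 0, 0]], [0, [0, 0, 0.05], [0, 0, 0]], [0, [0, 0, 0], [0, 0, 0]], [0, [0, 0, 0], [0, 0, 0]]])

```text
time: 3.15
ee_pos: [0.4975, -0.0339, 0.0649]
tcp_rot: [180.0, -0.0, 25.0]
wrist_force: [1.1, -0.2, 0.3]
opening: -0.0001
```

Run:
```python
from h import *
o,R=st(); print(rel(o,R,pt(107,.0565)))
```

```text
t 3.15 p [ 0.4975 -0.0339  0.0649] rpy [ 1.7998e+02 -3.0000e-02  2.5030e+01] F [ 1.12 -0.22  0.28] op -0.0001 q [ -3.9  -2.  -15.5  76.5  -0.  151.1]
[0.008 0.002 0.14 ]
```

Call:
arm_command(motion=[[0, [0, 0, 0.07], [0, 0, 0]], [0, [0, 0, 0.05], [0, 0, 0]], [0, [0, 0, 0.02], [0, 0, 0]], [0, [0, 0, 0], [0, 0, 0]]])

```text
time: 3.65
ee_pos: [0.4975, -0.0339, 0.0564]
tcp_rot: [180.0, -0.0, 25.0]
wrist_force: [1.9, -0.2, 4.1]
opening: -0.0
```

Run:
```python
from h import *
o,R=st(); print(rel(o,R,pt(107,.0565)))
# path, row per 6 deg, tool units
a=[107-6*i for i in range(36)]+[-106]
P=np.array([pt(x) for x in a]); R=Ro.from_euler("xyz",[180,0,25],degrees=True).as_matrix()
print(rel(o,R,P[-1]))
d=np.diff(P,axis=0)@R/.06
print([[float(x) for x in r.round(3)[:2]] for r in d])
im=viewer.camera("scene")[95:270,150:370]; cv2.imwrite("pics/s2.png",cv2.resize(im,None,fx=3,fy=3,interpolation=cv2.INTER_CUBIC))
```

```text
t 3.65 p [ 0.4975 -0.0339  0.0564] rpy [ 1.7998e+02 -4.0000e-02  2.5020e+01] F [ 1.94 -0.21  4.12] op -0.0 q [ -3.9  -1.8 -16.2  75.5  -0.  151.1]
[ 0.006  0.    -0.002]
[ 1.792  2.048 -0.06 ]
[[0.086, -0.121], [0.098, -0.111], [0.109, -0.1], [0.119, -0.088], [0.128, -0.075], [0.135, -0.062], [0.141, -0.047], [0.145, -0.032], [0.147, -0.017], [0.148, -0.002], [0.148, 0.014], [0.145, 0.029], [0.141, 0.044], [0.136, 0.059], [0.129, 0.073], [0.121, 0.086], [0.111, 0.098], [0.1, 0.109], [0.088, 0.119], [0.075, 0.128], [0.062, 0.135], [0.047, 0.141], [0.032, 0.145], [0.017, 0.147], [0.002, 0.148], [-0.014, 0.148], [-0.029, 0.145], [-0.044, 0.141], [-0.059, 0.136], [-0.073, 0.129], [-0.086, 0.121], [-0.098, 0.111], [-0.109, 0.1], [-0.119, 0.088], [-0.128, 0.075], [-0.067, 0.033]]
```

View pics/s2.png

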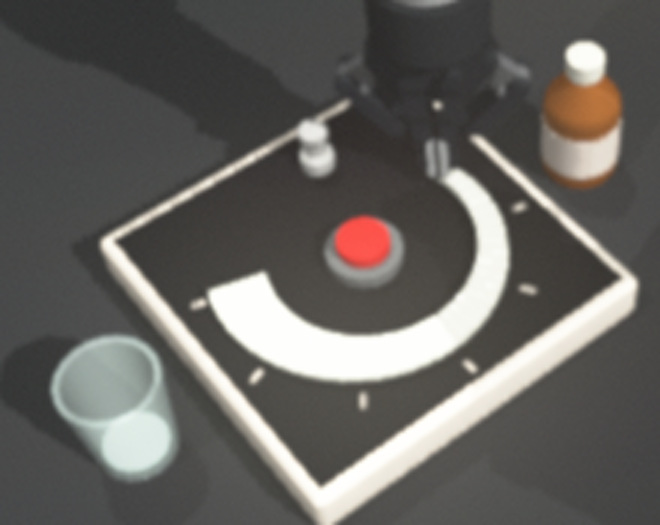

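Call:
arm_command(motion=[[0, [0.09, -0.12, 0], [0, 0, 0]], [0, [0.1, -0.11, 0], [0, 0, 0]], [0, [0.11, -0.1, 0], [0, 0, 0]], [0, [0.12, -0.09, 0], [0, 0, 0]], [0, [0.13, -0.075, 0], [0, 0, 0]], [0, [0.135, -0.06, 0], [0, 0, 0]], [0, [0.14, -0.045, 0], [0, 0, 0]], [0, [0.145, -0.03, 0], [0, 0, 0]]])

```text
time: 4.7
ee_pos: [0.5343, 0.0255, 0.056]
tcp_rot: [-180.0, 0.0, 25.0]
wrist_force: [-2.6, -2.2, 4.2]
opening: -0.0001
```

```bash
cat >> h.py <<'E'
def polar(o):
    d=o["ee_pos"][:2]-POSE[:2];print("ang",np.degrees(np.arctan2(d[1],d[0])-POSE[2]).round(2),"r mm",(1e3*np.hypot(*d)).round(2))
E
python3 - <<'E'
from h import *
o,R=st(); polar(o); print(rel(o,R,pt(59,.0565)))
E
```

```text
t 4.7 p [0.5343 0.0255 0.056 ] rpy [-1.7998e+02  2.0000e-02  2.5030e+01] F [-2.63 -2.24  4.23] op -0.0001 q [  2.7   3.2 -11.2  75.6   0.  157.7]
ang 58.73 r mm 84.98
[-0.007  0.001 -0.009]
```

Call:
arm_command(motion=[[0, [0.145, -0.017, -0.003], [0, 0, 0]], [0, [0.148, -0.002, -0.003], [0, 0, 0]], [0, [0.147, 0.014, 0], [0, 0, 0]], [0, [0.145, 0.029, 0], [0, 0, 0]], [0, [0.14, 0.044, 0], [0, 0, 0]], [0, [0.136, 0.059, 0], [0, 0, 0]], [0, [0.129, 0.073, 0], [0, 0, 0]], [0, [0.12, 0.086, 0], [0, 0, 0]], [0, [0.11, 0.098, 0], [0, 0, 0]], [0, [0.1, 0.109, 0], [0, 0, 0]], [0, [0.088, 0.119, 0], [0, 0, 0]], [0, [0.075, 0.128, 0], [0, 0, 0]]])

```text
time: 6.2
ee_pos: [0.6339, 0.0222, 0.0565]
tcp_rot: [-180.0, -0.0, 25.0]
wrist_force: [-2.3, 1.3, 3.9]
opening: -0.0003
```

Run:
```python
from h import *
o,R=st(); polar(o); print(rel(o,R,pt(-13,.0565)),rel(o,R,pt(-85,.0565)))
```

```text
t 6.2 p [0.6339 0.0222 0.0565] rpy [-1.800e+02 -1.000e-02  2.503e+01] F [-2.34  1.25  3.91] op -0.0003 q [  2.   16.6   4.1  77.5   0.  157. ]
ang -13.32 r mm 84.55
[ 0.003 -0.01   0.   ] [-0.241  1.637 -0.   ]
```

Call:
arm_command(motion=[[0, [0.063, 0.13, 0], [0, 0, 0]], [0, [0.05, 0.14, 0], [0, 0, 0]], [0, [0.032, 0.145, 0], [0, 0, 0]], [0, [0.017, 0.147, 0], [0, 0, 0]], [0, [0.002, 0.148, 0], [0, 0, 0]], [0, [-0.014, 0.148, 0], [0, 0, 0]], [0, [-0.029, 0.145, 0], [0, 0, 0]], [0, [-0.044, 0.14, 0], [0, 0, 0]], [0, [-0.059, 0.136, 0], [0, 0, 0]], [0, [-0.073, 0.129, 0], [0, 0, 0]], [0, [-0.086, 0.12, 0], [0, 0, 0]], [0, [-0.098, 0.11, 0], [0, 0, 0]]])

```text
time: 7.7
ee_pos: [0.6619, -0.0733, 0.0566]
tcp_rot: [180.0, -0.0, 25.0]
wrist_force: [0.6, 2.6, 3.5]
opening: 0.0002
```

Run:
```python
from h import *
o,R=st(); polar(o); print(rel(o,R,pt(-85,.0565)),rel(o,R,pt(-106,.0565)))
```

```text
t 7.7 p [ 0.6619 -0.0733  0.0566] rpy [ 1.7999e+02 -1.0000e-02  2.5020e+01] F [0.64 2.58 3.49] op 0.0002 q [ -6.3  20.9   9.6  78.6  -0.  148.7]
ang -85.36 r mm 84.67
[ 0.01  -0.002  0.001] [-0.412  0.294  0.001]
```

Call:
arm_command(motion=[[0, [-0.105, 0.1, 0], [0, 0, 0]], [0, [-0.117, 0.088, 0], [0, 0, 0]], [0, [-0.125, 0.075, 0], [0, 0, 0]], [0, [-0.06, 0.032, 0], [0, 0, 0]], [0, [0, 0, 0], [0, 0, 0]], [0, [0, 0, 0], [0, 0, 0]]])

```text
time: 8.45
ee_pos: [0.6469, -0.0997, 0.0563]
tcp_rot: [180.0, 0.1, 25.0]
wrist_force: [-1.1, -2.2, 4.5]
opening: 0.0
```

Run:
```python
from h import *
o,R=st(); polar(o)
for n,(x,y,w,h) in dict(scene=(150,95,220,175),top=(285,130,160,180)).items():
    im=viewer.camera(n)[y:y+h,x:x+w]; cv2.imwrite(f"pics/end_{n}.png",cv2.resize(im,None,fx=3,fy=3,interpolation=cv2.INTER_CUBIC))
st()
```

```text
t 8.45 p [ 0.6469 -0.0997  0.0563] rpy [1.7995e+02 8.0000e-02 2.5000e+01] F [-1.07 -2.17  4.51] op 0.0 q [-8.700e+00  1.940e+01  7.600e+00  7.830e+01 -1.000e-01  1.463e+02]
ang -105.94 r mm 84.91
t 8.55 p [ 0.647  -0.0994  0.0563] rpy [1.7997e+02 6.0000e-02 2.5010e+01] F [-2.37 -2.71  3.99] op -0.0 q [-8.700e+00  1.940e+01  7.600e+00  7.820e+01 -1.000e-01  1.463e+02]
```

View pics/end_scene.png

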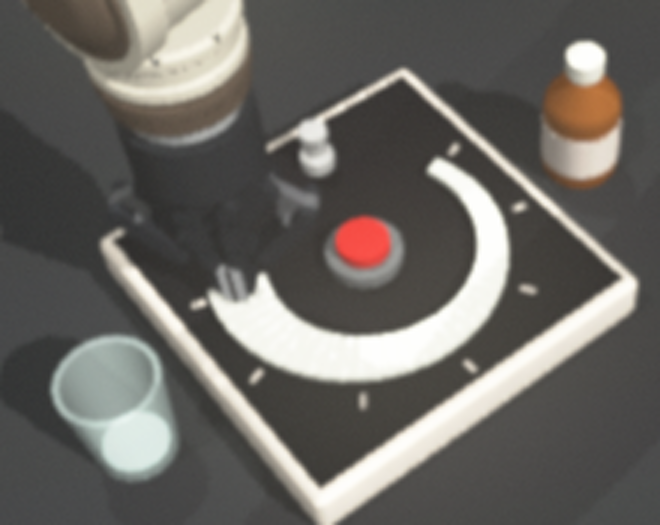

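View pics/end_top.png

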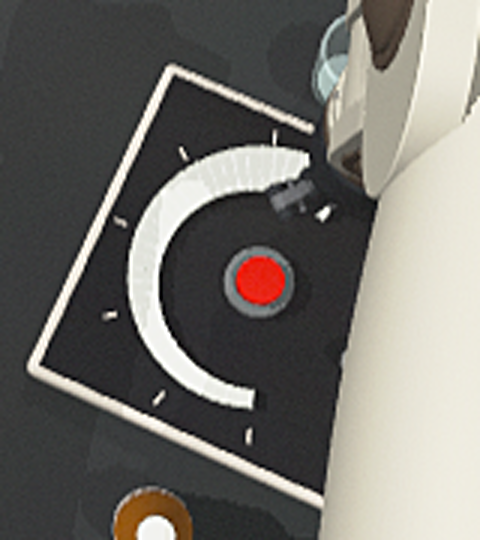

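The scene picture shows the fingertips at (235,295), on the broad end. The plug (317,150), bottle, beaker and stop button are where they were. Depth is about 3.7 mm and force about 4 N, so I'm handing in.

Run:
```python
from h import *
print(bot.job_done()); o,_=st(); polar(o)
```

```text
the job is handed in; nothing more can be done
None
the job is handed in; nothing more can be done
```

The stroke is done and handed in. With the fingers closed, I set the tips down about 4 mm in from the narrow edge (107° on the arc). I ran them round to about 6 mm from the broad edge (−106°) without lifting, and they are still pressing there. It took about 8.6 s of the 54 s.

- **Position:** at each check during the stroke, the tips were within 0.5 mm of the strip's centreline. The console position came from matching the strip's outline in both camera views, which agreed to about 0.2 mm.
- **Pressing:** at each check the strip was down 3.4–4.0 mm of its 8 mm travel, with 3.5–4.5 N vertical force. The final reading was 3.7 mm and 4.0 N. I checked only at the end of each move, so the depth in between was not watched continuously.
- **Other objects:** in the last scene picture the stop button, plug, bottle and beaker looked undisturbed. In the last top picture the arm hid the plug and part of the beaker.
- **Disagreements:**
  - The box sides measured about 252 mm instead of 260 mm from corners I picked by eye, so I did not use them for the path.
  - Sideways force reached about 3.6 N. It did not fully settle at the end, which I put down to friction and sensor noise.

The system refused a state reading after hand-in, so I could not confirm the final hold afterwards.

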